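# Clamp an ointment jar lid in the bench screw press

## Task

The lid of the ointment jar has a fresh bonded seal that must set under the press. Push the jar's slide fully home under the press, wind the handwheel clockwise until the sprung foot just meets the lid, then give it a quarter turn more and leave it clamped like that; more would crack the lid, less will not seal. Leave the other things on the bench alone.

Things in the scene. Friction and masses are not known exactly. Their poses are not given: they have to be found in the camera images.
- press: grey bench screw press, fixed: base 250 x 190 x 20 mm, two pillars 156 mm apart carry a crosshead 225 mm up. Origin on the bench, on the vertical screw axis; x points from its front (robot side) to its back, z up. A sprung rubber-faced foot, 44 mm across, hangs over the jar's place; its height for a given wheel angle is set differently each day, so contact must be felt.
- slide: aluminium slide holding the jar in a low ring; runs in guides along the press's x. Origin: ring centre on the slide's top, 34 mm above the bench; axes as the press's. It starts 65 mm short of home (origin at -x); home, at its stop, the origin lies on the screw axis. It slides with about 2 N.
- jar: white plastic ointment jar with a flat lid, 64 mm across, 80 mm tall, about 0.3 kg, standing in the slide's ring. Origin at the centre of its underside, z up.
- handwheel (a joint): angle (rad) of the spoked handwheel, 120 mm across; grows clockwise seen from above, which lowers the foot 30 mm a turn. Starts at 0 to 2.6; the foot meets the lid 0.4 to 1.3 turns further on. The crank resists by about 7 N while turning free (1 to 3 N just after a halt); at contact this steps up 4 N, then 2 N more in a quarter turn. It stays as left and keeps its height.
- crank_grip (a point): point on the axis of the upright black crank handle on the wheel's rim, 280 mm above the bench and 54 mm from the screw axis. The handle spins freely, 20 mm across, from 253 to 300 mm up: gripped from above it can be led round in circles with the gripper's heading unchanged. The screw's end, 18 mm across, stands in the wheel's middle, at most 300 mm up.
- syrup_bottle: white bottle, 72 mm across, 200 mm tall, a bystander; origin at the centre of its underside
- carton: paper-white carton 60 x 110 x 70 mm, a bystander; origin at the centre of its underside
- tape_spool: blue plastic spool, 56 mm across, 28 mm tall, a bystander; origin at the centre of its underside
- vial: small amber bottle, 36 mm across, 60 mm tall, a bystander; origin at the centre of its underside
- slide_post (a point): middle of the upright black post at the slide's front end, to grip or push: 18 mm across, 52 mm tall above the slide's top (top 86 mm above the bench). This point is 26 mm above the slide's top, 125 mm in front (-x) of the slide's origin.
Things that resemble listed ones, but are neither listed nor needed, are in the scene too. What is shaped like the jar but purple or red is not meant.

How it is judged (in metres and radians):
On the way, in this order (a step that is already met when the one before it is completed fails the run):
1. the slide is fully home, the foot not yet on the lid (x of slide in the frame of press above -0.0025 m and contact force between slide and jar below 20 N), for 0.2 s.
2. the foot has been wound down onto the lid (x of slide in the frame of press above -0.0025 m and contact force between slide and jar above 25 N), for 0.1 s.
At the end, for the whole second after the job is handed in: The slide is home (within 2.5 mm), the jar stands upright in it, and the press holds the jar down on the slide with 58 to 76 N, which is a quarter turn past contact, give or take about 0.08 turn (x of slide in the frame of press above -0.0025 m and contact force between slide and jar between 58 and 76 N and angle between jar's own z axis and vertical below 0.1 rad); the robot touches nothing.
It fails at once if the lid is overloaded (over 95 N on the jar) (contact force between slide and jar above 95 N).
It fails at once if the jar is tipped (angle between jar's own z axis and vertical above 0.3 rad).
It fails at once if a bystander is moved more than 20 mm (distance of any of syrup_bottle, vial, carton, tape_spool from where it was at the start of the episode above 0.02 m).
It also fails if it takes over 72 s, if anything falls off the work surface, if the arm or the gripper's body presses on something with over 40 N, if the wrist force passes 120 N, or if a joint passes its speed limit or range.

## Robot

A 7-joint arm with a two-finger parallel gripper is mounted at the origin on the work surface. World frame = base frame: x ahead of the robot, y to its left, z up, the work surface at z = 0. Lengths are in mm, angles in rad, forces in N, time in s.
With the tool pointing down it reaches from about 425 to 1025 mm from the base axis. Payload 3.6 kg.
Tool frame: the origin (TCP) lies at the very end of the fingers, on their centre line; the grasp point (between the pads) lies hold_point_z behind it (hold_point_z is the distance from the TCP to the grasp point, in mm); z points along the fingers, y is the line along which they close (so a half turn about z gives the same grasp; the last joint's range is limited). The gripper opens to 85 mm and grips with 20 to 120 N. Pads are 22 mm wide; open, the fingers measure 114 mm over their backs; the gripper's body (76 mm by 85 mm) begins 54 mm behind the grasp point. The pads swing forward as they close: fully open they stand 13 mm farther back than shut.
Start: joints at [-1.292, 0.591, 0.048, 1.609, -0.033, 0.943, -0.034], TCP at [263.383, 675.469, 231.302] pointing down, gripper open.
Joint ranges: [-2.69, 2.69], [-0.47, 2.24], [-1.27, 1.36], [0.19, 2.51], [-1.53, 4.68], [0.08, 2.07], [-3.09, 3.09]. Speed limits (rad/s): [2.57, 2.57, 3.14, 3.14, 3.14, 3.14, 3.14].

## Interface

Orientations are given as a unit quaternion [x, y, z, w].
In Python, from cell import move_pose, movel, set_joints, grip, dwell, ik, snapshot, camera_params, PlanningError, hand_in, trace, tip_of, get_t, get_joint_positions, get_qvel, get_effort, get_position, get_orientation, get_force, get_wrist_torque, get_grip_width, get_grip_force, hold_point_z gives the robot as it stands. Calls block until the motion is done:
- move_pose(position, orientation): joint-space move of the TCP to a pose.
- movel(position, attitude=None, v=150, f_stop=None): straight line of the TCP; attitude=None keeps the orientation; v is the mean speed in mm/s. With f_stop (N) it stops when the force on the tool has changed by that much, and returns True; else False.
- set_joints(angles): joint-space move.
- grip(opening): finger opening in mm; the grip force is fixed at half the most; returns when the fingers have stopped.
- dwell(seconds).
- ik(position, orientation): joint angles nearest the present ones, or None.
- snapshot(name): name is "side" or "top"; returns the picture (400x640x3 uint8, red, green, blue); there is no depth.
- camera_params(name): a dict with "fx", "fy", "cx", "cy" (pixels), "dist_coeffs" ([k1, k2, p1, p2, k3] as OpenCV has them; the pictures are not rectified), "rvec" (rotation vector, rad) and "tvec" (3), from world to camera coordinates, as OpenCV has them. Camera axes: x right, y down, z forward; pixel columns grow to the right and rows downward; lengths in mm; the calibration is good to about 2 mm. A picture is of the moment at which its call begins. camera_params takes no time and is no camera call.
A pose or a line that the arm cannot do raises PlanningError and nothing moves.
- hand_in(): hands the job in; it is judged then, once.
Trained networks look in the newest picture that a camera, given by its name, has taken for a name from the list of things; names that differ only in an ending like _2 or _b are one class to them, and where a whole thing is asked for, a point or a joint stands for the part that bears it (a point fixed in the world has none). Each returns a list of dicts, best first, with "score" (0 to 1); they miss things now and then, are a little off and sometimes report something else, mostly with a low value. They report only what shows in the picture. A call takes as long as a camera call. They do not tell look-alikes from the thing itself.
- trace(name, camera): "region" (400x640 bool, what is visible of it) and "at" ([column, row] in pixels, amid what is visible of it).
- tip_of(name, camera): "at" ([column, row] in pixels: a listed point, or the origin of a listed thing).
Readings, each from a call of its own:
- get_t(): time.
- get_joint_positions(): joint angles.
- get_qvel(): joint speeds.
- get_effort(): joint torques, N m.
- get_position(): TCP position.
- get_orientation(): TCP orientation.
- get_force(): force on the tool from outside, world axes, zero at the start.
- get_wrist_torque(): the same for the moment, N m.
- get_grip_width(): finger opening in mm.
- get_grip_force(): force on a finger pad.
Only numpy, scipy, OpenCV 4.12 (cv2) and the standard library are available. Lean on these libraries where they do the work, as an engineer would, in place of code of your own. Each camera call takes 0.05 s, during which the arm holds its last target. There are 200 camera calls.

## Working session

There is one attempt and no reset: what is moved stays moved. The work goes in short steps, each a Python script; the robot and the scene stay as the last script left them, time stands still between calls to the robot, and variables do not carry over. Pictures are saved under pics/ and viewed, at most 10 in all, crops included, and the job is handed in when it is done.

```bash
ls; mkdir -p pics; python3 - <<'E'
from cell import *
import cv2
for c in("side","top"):
    im=snapshot(c); cv2.imwrite(f"pics/{c}0.png",im[:,:,::-1])
    p=camera_params(c); print(c,{k:[round(float(x),4) for x in __import__('numpy').ravel(v)] for k,v in p.items()})
    for n in("press","slide","jar","handwheel","crank_grip","slide_post","syrup_bottle","carton","tape_spool","vial"):
        print(n,[([round(float(x)) for x in d["at"]],round(d["score"],2)) for d in tip_of(n,c)][:4],[([round(float(x)) for x in d["at"]],round(d["score"],2)) for d in trace(n,c)][:4])
print(get_t(),hold_point_z if not callable(hold_point_z) else hold_point_z(),get_orientation(),get_force())
E
```

```text
pics
side {'fx': [375.7158], 'fy': [375.7158], 'cx': [324.5893], 'cy': [200.5122], 'dist_coeffs': [-0.0843, 0.0, 0.0, 0.0, 0.0], 'rvec': [0.1966, -2.7381, 1.3995], 'tvec': [551.3717, 190.4313, 1059.7665]}
press [([300, 251], 0.77)] [([299, 244], 0.75)]
slide [([321, 244], 0.88)] [([344, 251], 0.72), ([304, 243], 0.59), ([359, 347], 0.44)]
jar [([323, 308], 0.93), ([336, 219], 0.83), ([279, 302], 0.68), ([320, 246], 0.64)] [([336, 208], 0.97), ([319, 235], 0.73), ([280, 288], 0.66), ([325, 296], 0.58)]Traceback (most recent call last):
  File "<stdin>", line 7, in <module>
ValueError: it knows: carton, crank_grip, jar, press, slide, slide_post, syrup_bottle, tape_spool, vial
```

```bash
python3 - <<'E'
from cell import *
import cv2
for c in("side","top"):
    im=snapshot(c); cv2.imwrite(f"pics/{c}0.png",im[:,:,::-1])
    if c=="top":
        p=camera_params(c); print(c,{k:[round(float(x),4) for x in __import__('numpy').ravel(v)] for k,v in p.items()})
    for n in("press","slide","jar","crank_grip","slide_post","syrup_bottle","carton","tape_spool","vial"):
        print(n,[([round(float(x)) for x in d["at"]],round(d["score"],2)) for d in tip_of(n,c)][:4],[([round(float(x)) for x in d["at"]],round(d["score"],2)) for d in trace(n,c)][:4])
print(get_t(),hold_point_z if not callable(hold_point_z) else hold_point_z(),get_orientation(),get_force())
E
```

```text
press [([300, 253], 0.98)] [([298, 245], 0.57)]
slide [([318, 246], 0.63)] [([345, 252], 0.88), ([318, 234], 0.55)]
jar [([326, 305], 0.88), ([320, 246], 0.76), ([279, 301], 0.62), ([302, 213], 0.45)] [([321, 235], 0.96), ([325, 296], 0.85), ([338, 209], 0.76), ([280, 290], 0.55)]
crank_grip [([298, 157], 0.65)] [([298, 159], 0.66)]
slide_post [([365, 248], 0.73)] [([343, 252], 0.71)]
syrup_bottle [([268, 343], 0.69)] [([266, 321], 0.62)]
carton [([315, 184], 0.84)] [([317, 170], 0.53)]
tape_spool [([366, 186], 0.64)] [([366, 182], 0.53)]
vial [([357, 354], 0.8), ([268, 343], 0.55)] [([360, 350], 0.57)]
top {'fx': [394.764], 'fy': [394.764], 'cx': [319.2079], 'cy': [202.3397], 'dist_coeffs': [-0.0956, 0.0, 0.0, 0.0, 0.0], 'rvec': [1.9532, -2.2499, 0.2546], 'tvec': [58.0516, 588.1056, 1048.9516]}
press [([304, 193], 0.65)] [([301, 197], 0.82), ([198, 274], 0.5)]
slide [([300, 217], 0.78)] []
jar [([355, 182], 0.89), ([238, 199], 0.81), ([364, 223], 0.75), ([303, 217], 0.64)] [([238, 237], 0.8), ([367, 218], 0.8), ([234, 198], 0.72), ([357, 176], 0.68)]
crank_grip [([317, 163], 0.53)] [([319, 162], 0.63)]
slide_post [([304, 258], 0.6)] [([305, 244], 0.81), ([294, 172], 0.21)]
syrup_bottle [([202, 212], 0.94)] [([192, 205], 0.62)]
carton [([421, 175], 0.96)] [([426, 170], 0.83), ([303, 197], 0.64)]
tape_spool [([434, 235], 0.53)] [([437, 235], 0.66)]
vial [([198, 277], 0.56)] []
2.25 18.700000000000003 [ 1.84794985e-01  9.82777092e-01 -1.65860711e-05  1.29701135e-05] [ 0.06992674  0.28685306 -0.07105003]
```

View pics/side0.png

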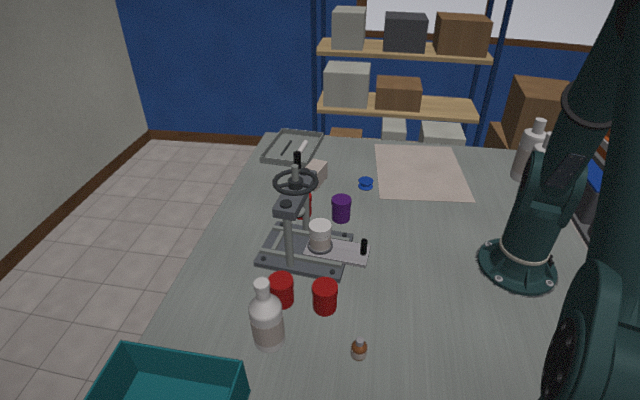

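View pics/top0.png

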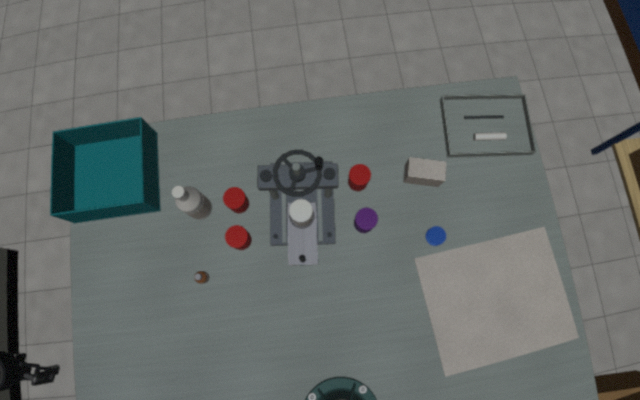

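The side picture shows the press at (295,235), the wheel at (295,182) with its crank at (297,158), the white jar in the slide at (320,235) and the post at (364,247). In the top picture the wheel is at (297,173), the crank at (319,162), the jar at (301,211) and the post at (303,258).

Things that could be taken for the jar (top view):
- Red: (236,199), (238,237) and (360,177)
- Purple: (366,219)
- White in the slide: (301,211), which is the one I want

The syrup bottle at (190,202) is white too, but tall. Next I'll triangulate and check close crops.

```bash
cat >h.py <<'E'
import numpy as np, cv2
from cell import *
from scipy.optimize import least_squares
P={c:{k:np.array(v,float) for k,v in camera_params(c).items()} for c in("side","top")}
def proj(X,c):
    p=P[c];K=np.array([[p["fx"],0,p["cx"]],[0,p["fy"],p["cy"]],[0,0,1]],float)
    return cv2.projectPoints(np.atleast_2d(np.array(X,float)),p["rvec"],p["tvec"],K,p["dist_coeffs"])[0][:,0]
def pts(q,s=-65):   # q: x,y,yaw,crank dir -> named world points
    x,y,a,w=q; u=np.array([np.cos(a),np.sin(a),0]); o=np.array([x,y,0.]); z=np.array([0,0,1.])
    return {"press":o,"slide":o+s*u+34*z,"jar":o+s*u+34*z,"slide_post":o+(s-125)*u+60*z,
            "crank_grip":o+54*np.array([np.cos(w),np.sin(w),0])+280*z}
E
python3 - <<'E'
from h import *
obs=[]
q0=[0,0,0,0]
for c in("side","top"):
    snapshot(c)
    for n in("press","slide","jar","slide_post","crank_grip"):
        for k in range(2):
            for d in tip_of(n,c):
                if d["score"]>.4: obs.append((n,c,np.array(d["at"],float)))
ref={"side":{"press":(300,252),"slide":(319,245),"jar":(320,246),"slide_post":(365,248),"crank_grip":(298,157)},
"top":{"press":(304,193),"slide":(300,217),"jar":(303,217),"slide_post":(304,258),"crank_grip":(317,163)}}
obs=[o for o in obs if np.hypot(*(o[2]-ref[o[1]][o[0]]))<9]
def f(q):
    p=pts(q); return np.concatenate([proj(p[n],c)[0]-a for n,c,a in obs])
best=min((least_squares(f,[x,0,0,w],loss="soft_l1") for x in(600,) for w in(-2,-.5,1,2.5)),key=lambda r:r.cost)
q=best.x; print(q,best.cost); 
for (n,c,a),e in zip(obs,f(q).reshape(-1,2)): print(n,c,a.round(1),e.round(1))
np.save("q.npy",q)
for k,v in pts(q).items(): print(k,v.round(1))
# free triangulation
for n in("slide_post","crank_grip","press","slide"):
    o=[(c,a) for m,c,a in obs if m==n]
    print(n,least_squares(lambda X:np.concatenate([proj(X,c)[0]-a for c,a in o]),pts(q)[n]).x.round(1))
ims=[]
for c,(u,v) in(("side",(315,205)),("top",(305,205))):
    im=cv2.imread(f"pics/{c}0.png")
    cr=cv2.resize(im[v-65:v+65,u-65:u+65],None,fx=3,fy=3,interpolation=cv2.INTER_CUBIC)
    for k,X in pts(q).items():
        a=(proj(X,c)[0]-(u-65,v-65)+.5)*3; cv2.circle(cr,tuple(int(t) for t in a),3,(0,255,0),1)
    w=np.linspace(0,6.28,60)
    for a in proj(np.c_[q[0]+54*np.cos(w),q[1]+54*np.sin(w),0*w+245],c): cv2.circle(cr,tuple(int(t) for t in (a-(u-65,v-65)+.5)*3),1,(0,255,255),-1)
    ims.append(cr)
cv2.imwrite("pics/c1.png",np.hstack(ims)); print(get_t())
E
```

```text
[630.85140169  22.120552   -18.92864015 -26.59736733] 21.328770566294423
press side [300.6 252. ] [-1.7 -1.2]
press side [300.6 252. ] [-1.7 -1.2]
slide side [320.4 247.2] [-0.2 -1.6]
slide side [320.4 247.2] [-0.2 -1.6]
jar side [319.1 245.2] [1.1 0.4]
jar side [319.1 245.2] [1.1 0.4]
slide_post side [360.1 245.4] [3.8 0.1]
slide_post side [360.1 245.4] [3.8 0.1]
crank_grip side [296.9 159.4] [ 0.  -0.3]
crank_grip side [296.9 159.4] [ 0.  -0.3]
press top [303.6 197.2] [-1.7 -0.6]
press top [303.6 197.2] [-1.7 -0.6]
slide top [299.5 216.1] [ 3.  -0.5]
slide top [299.5 216.1] [ 3.  -0.5]
jar top [303.7 214.3] [-1.2  1.3]
jar top [303.7 214.3] [-1.2  1.3]
slide_post top [304.7 258.3] [-0.2 -0.3]
slide_post top [304.7 258.3] [-0.2 -0.3]
press [630.9  22.1   0. ]
slide [566.1  27.3  34. ]
jar [566.1  27.3  34. ]
slide_post [441.4  37.1  60. ]
crank_grip [636.6 -31.6 280. ]
slide_post [446.4  36.2  57.4]
crank_grip [636.5 -31.2 279.3]
press [628.6  17.3  -8.6]
slide [564.6  36.   36.4]
3.35
```

View pics/c1.png

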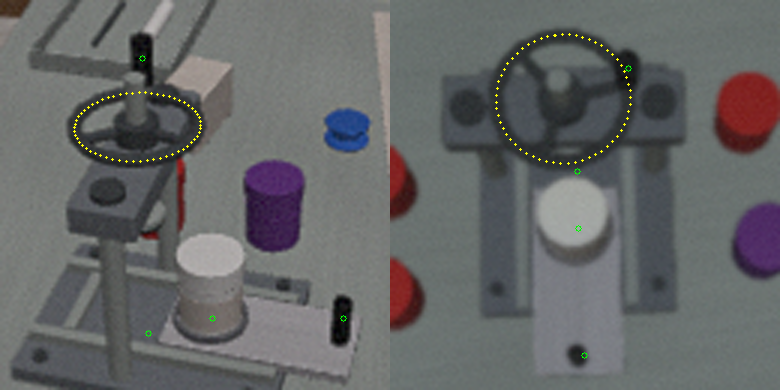

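The crops confirm the choice. The white jar stands in the slide's ring, the post is at the slide's front end, and the rim circle and crank marker lie on the wheel. Only the post's top-view marker is about 2 px off: the true spot is about (302.7,257.7). I'll refine the post position, then push it caged loosely between the fingers.

```bash
cat >>h.py <<'E'
def down(a): return [np.cos(a/2),np.sin(a/2),0.,0.]   # tool y = (sin a,-cos a)
def px(c,at,z,g=(550,0)):   # pixel -> point at height z
    return least_squares(lambda X:proj([X[0],X[1],z],c)[0]-at,g).x
E
python3 - <<'E'
from h import *
q=np.load("q.npy"); q[2]=(q[2]+np.pi)%(2*np.pi)-np.pi; q[3]=(q[3]+np.pi)%(2*np.pi)-np.pi
post=px("top",(302.7,257.7),65); post2=px("side",(364,246.7),60); print("post",post,post2)
d=q[:2]-(post+post2)/2; print("dist",np.hypot(*d),"(190)","yaw",np.arctan2(d[1],d[0]))
yaw=np.arctan2(d[1],d[0]); p=(post+post2)/2
p=q[:2]-190*d/np.hypot(*d)*.5-(q[:2]-p)*.5
q[2]=yaw; np.save("q.npy",q); print(q,p)
a=yaw+np.pi/2
move_pose([p[0],p[1],330],down(a)); print(get_t(),get_joint_positions())
grip(36); f0=get_force()
print("contact down",movel([p[0],p[1],50],v=150,f_stop=8), get_position(),get_t())
u=np.array([np.cos(yaw),np.sin(yaw)])
s=movel([*(p+u*90),50],v=50,f_stop=10)
x=np.array(get_position()); print(s,x,(x[:2]-p)@u,get_force(),get_grip_width(),get_t())
im=snapshot("top"); cv2.imwrite("pics/top1.png",im[:,:,::-1])
im=snapshot("side"); cv2.imwrite("pics/side1.png",cv2.resize(im[120:300,220:420,::-1],None,fx=3,fy=3))
E
```

```text
post [442.60075658  41.65574899] [440.79001479  41.79062086]
dist 190.16903431183377 (190) yaw -0.10326347115208222
[ 6.30851402e+02  2.21205520e+01 -1.03263471e-01 -1.46462610e+00] [441.77945262  41.7144729 ]
5.7167 [-0.77313766  0.11806483  0.64159054  2.11658289 -0.08763187  0.93205982
 -0.1835115 ]
contact down False [442.13566536  41.77985851  50.47357949] 8.2667
True [516.67650576  33.61528318  49.36222796] 75.33294617904991 [-0.49925821 -0.18421422  0.07863491] 36.345430870150054 9.6583
```

View pics/side1.png

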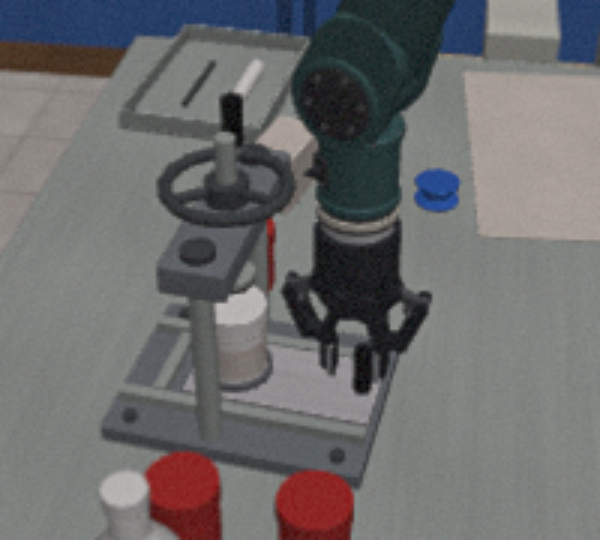

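The crop shows the slide and jar in under the foot, with the post between the fingers at about (362,368). Travel was 75.3 − 9 mm of play = 66 mm, which fits the expected 65. I'll press once more to confirm the hard stop.

```bash
python3 - <<'E'
from h import *
q=np.load("q.npy"); u=np.array([np.cos(q[2]),np.sin(q[2])])
x0=np.array(get_position())
s=movel([*(x0[:2]+u*12),50],v=30,f_stop=15)
x=np.array(get_position()); print(s,(x-x0)[:2]@u,get_force(),x)
c=x[:2]-u*9.1+125*u; print("axis est",c,q[:2])
movel([*(x[:2]-u*6),50],v=60)
movel([*(x[:2]-u*6),335],v=250); print(get_t(),get_force())
snapshot("top"); o=[]
for n in("crank_grip",): print([(d["at"],d["score"],px("top",d["at"],280)) for d in tip_of(n,"top")])
print([(d["at"],d["score"]) for d in tip_of("slide","top")],proj(pts(q,0)["slide"],"top"))
print(pts(q)["crank_grip"])
E
```

```text
True 0.0885116237787981 [ 0.30189963 -0.31798607  0.31362764] [515.87559621  33.52317226  48.28332607]
axis est [631.15820431  21.57619485] [630.85140169  22.120552  ]
11.7333 [-0.39245271 -0.04062613  0.06795295]
[([320.2, 162.3], 0.61, array([636.11205832, -34.5372799 ])), ([200.3, 277.9], 0.27, array([409.02577826, 264.9171911 ]))]
[] [[301.33976971 193.81804392]]
[636.57382909 -31.57538662 280.        ]
```

The slide is against its hard stop: it advanced only 0.09 mm at 15 N. Now I'll grip the crank with the fingers closing tangentially, then wind about 0.3 turn. That is certainly free, so I can use it to learn the force levels.

```bash
cat >>h.py <<'E'
C=np.array([631.1,21.8]); R=54.; Z=262.
def wp(phi,c=None):
    c=C if c is None else c
    return [c[0]+R*np.cos(phi),c[1]+R*np.sin(phi),Z]
def step(phi,T,v=40,c=None):
    s=movel(wp(phi,c),v=v,f_stop=T); x=np.array(get_position())[:2]-(C if c is None else c); f=np.array(get_force())
    th=np.arctan2(x[1],x[0]); r=np.array([np.cos(th),np.sin(th)]); t=np.array([np.sin(th),-np.cos(th)])
    return s,th,np.hypot(*x),f[:2]@r,f[:2]@t,f[2]
E
python3 - <<'E'
from h import *
q=np.load("q.npy"); g=np.array([636.4,-32.2]); phi=np.arctan2(*(g-C)[::-1]); print("phi0",phi,np.hypot(*(g-C)))
g=wp(phi); a=q[2]+np.pi/2
move_pose([g[0],g[1],335],down(a)); grip(50)
print("bump",movel(g,v=120,f_stop=8),get_position())
grip(0); print("w",get_grip_width(),get_grip_force(),get_force(),get_position(),get_t())
Ts=[30]*4+[5,6,7,8,9,10]
for i,T in enumerate(Ts):
    phi-=np.radians(10)
    r=step(phi,T); print(T,r[0],np.round(r[1:],2),"cmd",round(phi,2))
print(get_t())
E
```

```text
phi0 -1.4729615251729757 54.25946921966708
bump False [636.9063145  -32.1460498  262.57644071]
w 18.724252843355956 58.467477450267324 [ 0.30255331 -0.08069032  2.4507384 ] [637.45778414 -32.12881141 263.15557678] 13.9417
30 False [-1.61 54.1   0.77 -4.47  4.97] cmd -1.65
30 False [-1.8  53.89 -0.09 -3.18  6.69] cmd -1.82
30 False [-1.98 53.67 -1.09 -3.7   6.47] cmd -2.0
30 False [-2.15 53.46 -1.09 -2.36  6.52] cmd -2.17
5 True [-2.200e+00  5.334e+01 -2.000e-02  3.100e+00  3.830e+00] cmd -2.35
6 True [-2.2  53.35 -0.22 -1.73  0.69] cmd -2.52
7 True [-2.22 53.34 -0.2   0.66  3.87] cmd -2.69
8 True [-2.23 53.38 -0.06 -0.49  2.83] cmd -2.87
9 True [-2.48 53.15  0.83  1.5   5.16] cmd -3.04
10 True [-2.65 53.   -0.51  1.92  4.98] cmd -3.22
17.6167
```

Gripped: the finger width is 18.7 mm on the 20 mm handle. Still in the surely free range (up to −3.98 rad), I'll find the smallest threshold that does not trip.

```bash
python3 - <<'E'
from h import *
x=np.array(get_position())[:2]-C; th=np.arctan2(x[1],x[0]); 
print(th,get_force(),get_t())
for T in [30,12,11,10,9,8]:
    th-=np.radians(10)
    r=step(th,T,v=30); print(T,r[0],np.round(r[1:],2),"cmd",round(th,2),round(get_t(),2))
    if r[0]: th=r[1]
E
```

```text
-2.646000653759834 [-0.46234086  1.93667091  4.97928468] 17.6167
30 False [-2.77 52.88 -1.   -3.83  5.91] cmd -2.82 18.12
12 False [-2.95 52.69 -1.37 -4.05  6.  ] cmd -3.0 18.59
11 False [-3.13 52.53 -0.86 -3.83  6.78] cmd -3.17 19.06
10 False [ 2.98 52.49 -1.13 -4.34  7.8 ] cmd -3.34 19.52
9 False [ 2.8  52.46 -0.99 -3.78  6.95] cmd -3.52 19.99
8 False [ 2.63 52.45 -1.43 -3.79  8.43] cmd -3.69 20.46
```

The readings are clean. At each halt the free tangential residual is about −3.9 N, and the finger lags the command by 0.05 rad. I'll step on at 10° and stop when the residual or lag jumps, or a threshold trips.

```bash
cat >>h.py <<'E'
def wind(th,n,T,v=30,stop=True):
    hit=0
    for i in range(n):
        th-=np.radians(10); r=step(th,T,v)
        lag=(r[1]-th+np.pi)%(2*np.pi)-np.pi
        print(T,r[0],"cmd %.3f lag %.3f rad %.2f fr %.2f ft %.2f fz %.2f t %.2f"%(th,lag,r[2],*r[3:],get_t()))
        if r[0]: th+=lag
        hit=hit+1 if (r[0] or r[4]<-5.2 or lag>.085) else 0
        if stop and (hit>=2 or r[0]): break
    return th
E
python3 - <<'E'
from h import *
th=wind(-3.69,34,8)
E
```

```text
8 False cmd -3.865 lag 0.030 rad 52.52 fr -0.56 ft -4.02 fz 9.19 t 20.92
8 False cmd -4.039 lag 0.025 rad 52.61 fr -0.73 ft -3.74 fz 9.67 t 21.38
8 False cmd -4.214 lag 0.021 rad 52.75 fr -1.21 ft -3.13 fz 10.47 t 21.85
8 False cmd -4.388 lag 0.017 rad 52.96 fr -0.37 ft -3.59 fz 10.61 t 22.32
8 False cmd -4.563 lag 0.015 rad 53.16 fr -0.68 ft -3.31 fz 9.95 t 22.78
8 False cmd -4.737 lag 0.014 rad 53.38 fr -1.55 ft -2.84 fz 10.75 t 23.25
8 False cmd -4.912 lag 0.015 rad 53.66 fr -2.28 ft -3.61 fz 11.02 t 23.72
8 False cmd -5.086 lag 0.017 rad 53.94 fr -1.55 ft -4.36 fz 11.05 t 24.18
8 False cmd -5.261 lag 0.020 rad 54.24 fr -1.32 ft -2.99 fz 10.71 t 24.65
8 False cmd -5.435 lag 0.026 rad 54.47 fr -2.15 ft -3.56 fz 10.97 t 25.12
8 False cmd -5.610 lag 0.033 rad 54.73 fr -2.06 ft -4.42 fz 10.29 t 25.58
8 False cmd -5.784 lag 0.042 rad 54.96 fr -1.03 ft -4.03 fz 10.76 t 26.05
8 False cmd -5.959 lag 0.052 rad 55.14 fr -0.82 ft -2.93 fz 8.84 t 26.52
8 False cmd -6.133 lag 0.062 rad 55.30 fr -0.36 ft -3.94 fz 9.22 t 26.98
8 False cmd -6.308 lag 0.070 rad 55.44 fr 0.56 ft -3.96 fz 7.54 t 27.45
8 False cmd -6.483 lag 0.075 rad 55.54 fr 2.04 ft -4.02 fz 7.00 t 27.92
8 False cmd -6.657 lag 0.076 rad 55.58 fr 3.14 ft -3.80 fz 4.62 t 28.38
8 False cmd -6.832 lag 0.072 rad 55.54 fr 2.32 ft -4.91 fz 4.85 t 28.85
8 False cmd -7.006 lag 0.066 rad 55.58 fr 3.09 ft -4.65 fz 3.85 t 29.32
8 False cmd -7.181 lag 0.093 rad 55.46 fr 4.06 ft -6.39 fz 2.21 t 29.78
8 False cmd -7.355 lag 0.098 rad 55.39 fr 4.97 ft -8.17 fz 1.16 t 30.25
```

The residual and lag both step up at command −7.181 and stay up at the next step, so contact lies between −7.006 and −7.181. I'll fit the true circle to the recorded points to get true wheel angles.

```bash
cat >>h.py <<'E'
D=np.array([[-2.95,-2.95,52.69],[-3.13,-3.13,52.53],[-3.303,-3.303,52.49],[-3.483,-3.483,52.46],[-3.653,-3.653,52.45]]+[[c+l,c+l,r] for c,l,r in
[(-3.865,.030,52.52),(-4.039,.025,52.61),(-4.214,.021,52.75),(-4.388,.017,52.96),(-4.563,.015,53.16),(-4.737,.014,53.38),(-4.912,.015,53.66),(-5.086,.017,53.94),(-5.261,.020,54.24),(-5.435,.026,54.47),(-5.610,.033,54.73),(-5.784,.042,54.96),(-5.959,.052,55.14),(-6.133,.062,55.30),(-6.308,.070,55.44),(-6.483,.075,55.54),(-6.657,.076,55.58),(-6.832,.072,55.54),(-7.006,.066,55.58),(-7.181,.093,55.46),(-7.355,.098,55.39)]])
XY=D[:,2:]*np.c_[np.cos(D[:,0]),np.sin(D[:,0])]
fit=least_squares(lambda p:np.hypot(*(XY-p[:2]).T)-p[2],[0,0,54]); O=fit.x[:2]
def true_angle(xy,near):
    d=np.array(xy)[:2]-C-O; a=np.arctan2(d[1],d[0]); return a+2*np.pi*np.round((near-a)/(2*np.pi))
E
python3 - <<'E'
from h import *
print(fit.x,np.abs(fit.fun).max())
c=np.r_[np.full(5,np.nan),-3.865-np.radians(10)*np.arange(21)]
t=[true_angle(C+p,n) for p,n in zip(XY,D[:,0])]
print(np.c_[c,t,c-0,np.r_[0,np.diff(t)]].round(3)[-12:])
# command true angle vs actual true angle = true lag
for cc,tt in list(zip(c,t))[5:]: print(round(cc,3),round(tt-true_angle(wp(cc),cc),3),end='; ')
print(get_t(),get_force(),get_position())
im=snapshot("side"); cv2.imwrite("pics/side2.png",cv2.resize(im[140:270,240:370,::-1],None,fx=4,fy=4,interpolation=cv2.INTER_CUBIC))
E
```

```text
[ 1.45978634 -0.60925536 54.02120284] 0.057631804822285915
[[-5.436 -5.381 -5.436 -0.169]
 [-5.61  -5.551 -5.61  -0.17 ]
 [-5.785 -5.718 -5.785 -0.168]
 [-5.959 -5.887 -5.959 -0.168]
 [-6.134 -6.054 -6.134 -0.168]
 [-6.308 -6.226 -6.308 -0.171]
 [-6.483 -6.4   -6.483 -0.175]
 [-6.658 -6.578 -6.658 -0.178]
 [-6.832 -6.762 -6.832 -0.184]
 [-7.007 -6.948 -7.007 -0.185]
 [-7.181 -7.1   -7.181 -0.152]
 [-7.356 -7.273 -7.356 -0.173]]
-3.865 0.029; -4.04 0.025; -4.214 0.021; -4.389 0.018; -4.563 0.015; -4.738 0.015; -4.912 0.015; -5.087 0.018; -5.261 0.02; -5.436 0.027; -5.61 0.033; -5.785 0.043; -5.959 0.053; -6.134 0.064; -6.308 0.072; -6.483 0.077; -6.658 0.079; -6.832 0.074; -7.007 0.069; -7.181 0.096; -7.356 0.101; 30.25 [9.54894555 0.48365581 1.15696604] [662.23862059 -24.01297969 263.28008653]
```

View pics/side2.png

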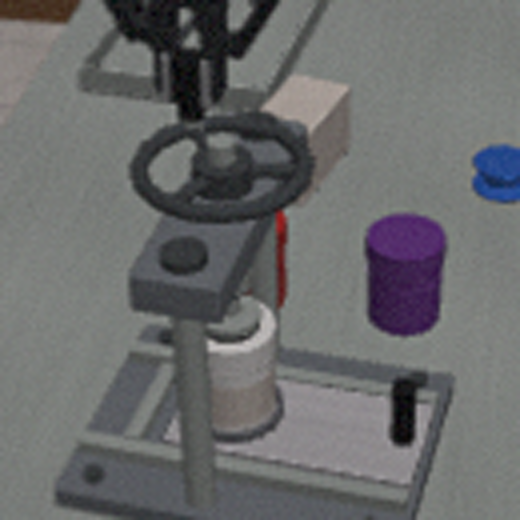

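The fit gives a radius of 54.02 mm with a 0.06 mm residual. The picture shows the foot resting on the lid at about (232,315) in the crop. Contact is at a true angle of about −7.08 rad (bracket −6.95 to −7.10), so the target is −8.65. I'll wind there, unload and release.

```bash
python3 - <<'E'
from h import *
Cn=C+O; tgt=-7.08-np.pi/2; cmd=-7.356; ta=true_angle(get_position(),-7.27)
for i in range(14):
    rem=ta-tgt
    if rem<0.02: break
    cmd-=min(np.radians(10),rem); r=step(cmd,20,30,Cn); ta=true_angle(get_position(),cmd)
    print(r[0],"cmd %.3f true %.3f rad %.2f fr %.2f ft %.2f fz %.2f t %.2f"%(cmd,ta,*r[2:],get_t()))
    if r[0]: break
p=get_position(); movel([p[0],p[1],Z],v=30)   # take the tangential load off
p=get_position(); print("unloaded",true_angle(p,ta),get_force(),get_t())
E
```

```text
False cmd -7.531 true -7.431 rad 54.07 fr 2.40 ft -6.90 fz 2.21 t 30.73
False cmd -7.705 true -7.611 rad 54.06 fr 2.50 ft -8.28 fz 1.09 t 31.20
False cmd -7.880 true -7.789 rad 54.04 fr 2.38 ft -8.62 fz -0.31 t 31.67
False cmd -8.054 true -7.964 rad 54.07 fr 1.80 ft -8.42 fz 0.20 t 32.13
False cmd -8.229 true -8.138 rad 54.08 fr -0.03 ft -9.33 fz -0.04 t 32.60
False cmd -8.403 true -8.310 rad 54.01 fr 0.32 ft -7.79 fz 0.62 t 33.07
False cmd -8.578 true -8.482 rad 54.05 fr 0.81 ft -8.60 fz 0.93 t 33.53
False cmd -8.747 true -8.647 rad 54.00 fr 0.57 ft -9.50 fz 1.31 t 33.98
unloaded -8.62016699921139 [ 0.43764648 -1.08858209  7.95539452] 34.3167
```

```bash
python3 - <<'E'
from h import *
grip(45); p=get_position(); print(p,get_force())
print(movel([p[0],p[1],350],v=120)); movel([480,p[1],400],v=200); print(get_force(),get_t())
snapshot("top"); print([(d["at"],d["score"],px("top",d["at"],280)) for d in tip_of("crank_grip","top")], wp(-8.64,C+O))
im=snapshot("side"); cv2.imwrite("pics/side3.png",cv2.resize(im[140:300,230:390,::-1],None,fx=3,fy=3,interpolation=cv2.INTER_CUBIC))
E
```

```text
[593.60459553 -16.2782726  261.34870308] [ 0.2818037   0.31434186 -0.40281284]
False
[-0.49411652  0.19831696 -0.56358906] 36.3417
[] [np.float64(594.352345830992), np.float64(-16.969332530364593), 262.0]
```

View pics/side3.png

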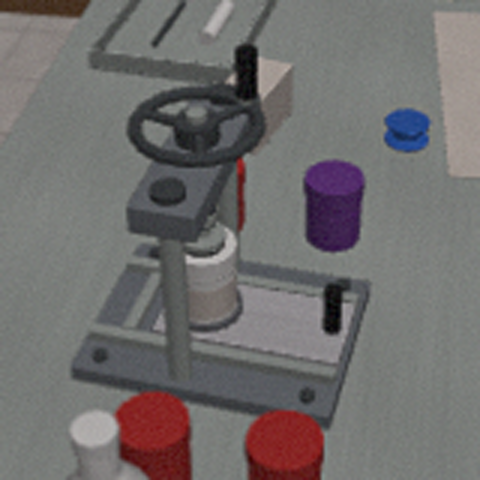

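The crop shows the foot clamped on the upright jar, the slide home, the gripper clear, and the crank at (246,72), which is picture pixel (312,164). I'll check that against the prediction and hand in.

```bash
python3 - <<'E'
from h import *
e=proj([*wp(-8.64,C+O)[:2],280],"side")[0]; print(e)
if np.hypot(*(e-(312,164)))<5: print(hand_in())
E
```

```text
[311.71720228 163.04740597]
the job is handed in; nothing more can be done
None
```

I handed the job in at about 36 s: slide pushed to its stop, foot wound to contact and about a quarter turn (0.245–0.25) further, gripper clear. The clamping force can't be read directly, and the hand-in returned no verdict.

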